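# Fold down the counter display shelf and stock it

## Task

Get the folding display shelf on the counter ready: push its upright flap over, away from you, past its balance point until the springs snap it down level, then press the flap's free edge firmly down on its buffers with about 12 newtons for a second, never pushing on it with more than 20 newtons. After that stand the short tin upright in the middle of the flap, setting it down gently, let go, and leave everything else where it is.

Things in the scene. Friction and masses are not known exactly. Their poses are not given: they have to be found in the camera images.
- shelf_stand: the folding shelf's fixed stand: dark base plate 285 x 260 x 12 mm on levelling feet screwed out 0 to 12 mm; low plywood upright, hinge cheeks and springs (105 to 130 mm either side of the middle, up to 125 mm above the plate's underside), two buffer posts. Origin: level with that underside, mid-width, 90 mm from the hinge; x: to the side where the flap comes down, away from the robot; z up.
- hinge (a point): middle of the flap's hinge line, 90 mm above the stand's origin (90 to 102 mm above the counter, as its feet are set) and 90 mm from it along the stand's -x. The hinge runs along the stand's y; this point's axes are the stand's axes.
- flap (a joint): angle (rad). 0: up, leaning 0.12 rad from vertical to the stand's +x, held by springs; grows as it is pushed to the stand's +x. Balance point about 0.7: short of it the flap springs back, past it the springs throw it down to about 1.45, level on hard buffers (touch down slowly). At 0 it takes about 10 N square to it 130 mm from the hinge (more nearer the hinge), less towards the balance point.
- flap_edge (a point): middle of the free edge of the flap's plywood board (200 x 12 mm), on the face that looks at the robot when up and becomes the top when down, 6 mm out from the hinge line and 160 mm along. A rubber mat covers this face: 3 to 9 mm thick, differs each time and is not measured. -x axis: the face's outward normal (up when down); z: from the hinge to the free edge; y along the hinge.
- flap_middle (a point): middle of the same board face (under the mat), 83 mm from the hinge line; 6 mm higher than the hinge line when the flap is down. The tin shall stand here, on the mat. Axes as flap_edge.
- short_tin: the short wide tin with a bare metal rim and a paper band, 62 mm in diameter, 72 mm high, about 0.3 kg, standing on the counter. Origin: centre of its underside, z up.
- tall_tin_a: a tall slim tin, 52 mm in diameter, 125 mm high; stays where it is. Origin: centre of its underside.
- tall_tin_b: another tall slim tin, 52 mm in diameter, 125 mm high; stays where it is. Origin: centre of its underside.
- jar: amber glass jar with a black cap, 60 mm in diameter, 85 mm high; stays where it is. Origin: centre of its underside.
- carton: cardboard carton 60 x 90 x 45 mm; stays where it is. Origin: centre of its underside.
- pen_cup: grey open cup, 72 mm in diameter, 90 mm high; stays where it is. Origin: centre of its underside.
- code_scanner: hand-held code scanner lying on the counter, about 165 x 50 x 35 mm; stays where it is. Origin: at the counter below its middle.
- card_reader: black card reader lying on the counter, 130 x 75 x 24 mm; stays where it is. Origin: centre of its underside.

How it is judged (in metres and radians):
On the way, in this order (a step that is already met when the one before it is completed fails the run):
1. the flap is pushed past its balance point (flap angle over 1.0) (value of joint flap above 1 rad).
2. the flap is down (angle over 1.40) and pressed on its buffers by the fingers with 9 to 16 N, for 0.4 s (value of joint flap above 1.4 rad and contact force between the fingers and flap between 9 and 16 N), for 0.4 s.
At the end, for the whole second after the job is handed in: The flap is down (angle over 1.40 rad) and the short tin stands on its mat upright (within 0.1 rad), released and at rest, its centre within 25 mm of the flap's middle (value of joint flap above 1.4 rad and horizontal distance between short_tin and flap_middle below 0.025 m and x of short_tin in the frame of flap_middle between -0.014 and 0 m and angle between short_tin's own z axis and vertical below 0.1 rad and contact force between short_tin and flap above 0.5 N and linear speed of short_tin below 0.02 m/s); the robot touches nothing.
It fails at once if the robot pushes on the flap with more than 24 N (contact force between any of the fingers, the arm and flap above 24 N).
It fails at once if the tin is dropped or rammed on the flap (more than 30 N between them) (contact force between short_tin and flap above 30 N).
It fails at once if the short tin is knocked over (angle between short_tin's own z axis and vertical above 0.8 rad).
It fails at once if something else on the counter is moved by more than 25 mm (distance of any of tall_tin_a, tall_tin_b, jar, carton, pen_cup, code_scanner, card_reader from where it was at the start of the episode above 0.025 m).
It also fails if it takes over 72 s, if anything falls off the work surface, if the arm or the gripper's body presses on something with over 40 N, if the wrist force passes 120 N, or if a joint passes its speed limit or range.

## Robot

A 7-joint arm with a two-finger parallel gripper is mounted at the origin on the work surface. World frame = base frame: x ahead of the robot, y to its left, z up, the work surface at z = 0. Lengths are in mm, angles in rad, forces in N, time in s.
With the tool pointing down it reaches from about 425 to 825 mm from the base axis. Payload 3.6 kg.
Tool frame: the origin (TCP) lies on the mounting face of the last link; the fingertips stand 173 mm ahead of it and the grasp point (between the pads) lies 155 mm ahead of it (env.grasp_offset is the distance from the TCP to the grasp point, in mm); z points along the fingers, y is the direction in which the jaws open and shut (so a half turn about z gives the same grasp; the last joint's range is limited). The gripper opens to 85 mm and grips with 20 to 120 N. Pads are 22 mm wide; open, the fingers measure 114 mm over their backs; the gripper's body (76 mm by 85 mm) begins 54 mm behind the grasp point. The pads swing forward as they close: fully open they stand 13 mm farther back than shut.
Start: joints at [1.196, 0.615, -0.013, 1.423, 0.008, 1.103, -0.04], TCP at [222.158, -610.837, 404.697] pointing down, gripper open.
Joint ranges: [-3.12, 3.12], [-0.3, 2.06], [-1.34, 1.32], [0.26, 2.42], [-1.36, 4.5], [0.01, 1.98], [-2.84, 2.84]. Speed limits (rad/s): [2.79, 2.79, 3.14, 3.14, 3.14, 3.14, 3.14].

## Interface

Orientations are given as [roll, pitch, yaw] about the fixed x, y, z axes, in that order (R = Rz(yaw) Ry(pitch) Rx(roll)).
In Python, from station import env, release, clamp, ik, vision, ticket, monitor gives the robot as it stands. Calls block until the motion is done:
- env.move_ptp(position, orientation): joint-space move of the TCP to a pose.
- env.move_linear(position, rotation=None, max_speed=150, force_limit=None): straight line of the TCP; rotation=None keeps the orientation; max_speed is the mean speed in mm/s. With force_limit (N) it stops when the force on the tool has changed by that much, and returns True; else False.
- env.movej(angles): joint-space move.
- release() and clamp(f_grip=None): open the fingers fully, or close them until they stop; f_grip is the grip in N (None keeps the last).
- env.sleep(seconds).
- ik(position, orientation): joint angles nearest the present ones, or None.
- vision.read_camera(name): name is "scene" or "top" or "wrist"; returns (picture, depth): 420x560x3 uint8, blue, green, red; 420x560 float32, mm along the optical axis (not along the pixel's ray), 0 where there is no reading.
- vision.calibration(name): a dict with "intrinsics" (3x3 intrinsics, pixels), "D" ([k1, k2, p1, p2, k3] as OpenCV has them; the pictures are not rectified), "T" (4x4, takes a point from camera to world coordinates). Camera axes: x right, y up, looking along -z (the intrinsics and any distortion apply to the point x, -y, -z); pixel columns grow to the right and rows downward; lengths in mm; the calibration is good to about 2 mm. A picture is of the moment at which its call begins: read the wrist's pose just before it. calibration takes no time and is no camera call; for the wrist camera it gives the pose at the moment of the call.
A pose or a line that the arm cannot do raises env.MotionError and nothing moves.
- ticket.hand_in(): hands the job in, once; it reports no verdict.
Readings, each from a call of its own:
- monitor.read_t(): time.
- monitor.read_joint_pos(): joint angles.
- monitor.read_dq(): joint speeds.
- monitor.read_effort(): joint torques, N m.
- monitor.read_position(): TCP position.
- monitor.read_eef_rot(): TCP orientation.
- monitor.read_ft_force(): force on the tool from outside, world axes, zero at the start.
- monitor.read_moment(): the same for the moment, N m.
- monitor.read_gripper_width(): finger opening in mm.
Only numpy, scipy, OpenCV 4.12 (cv2) and the standard library are available. Lean on these libraries where they do the work, as an engineer would, in place of code of your own. Each camera call takes 0.05 s, during which the arm holds its last target.

## Working session

There is one attempt and no reset: what is moved stays moved. The work goes in short steps, each a Python script; the robot and the scene stay as the last script left them, time stands still between calls to the robot, and variables do not carry over. Pictures are saved under pics/ and viewed, and the job is handed in when it is done.

```bash
ls; mkdir -p pics; python3 - <<'E'
from station import env, release, clamp, ik, vision, ticket, monitor
import cv2,numpy as np
for n in ["scene","top"]:
    p,d=vision.read_camera(n); c=vision.calibration(n)
    cv2.imwrite(f"pics/{n}0.png",p); np.save(f"pics/{n}0.npy",d)
    print(n,c["intrinsics"].round(1).tolist(),c["D"],c["T"].round(3).tolist())
print(monitor.read_t(),monitor.read_eef_rot(),monitor.read_gripper_width(),env.grasp_offset)
E
```

```text
pics
scene [[453.7, 0.0, 285.1], [0.0, 453.7, 205.7], [0.0, 0.0, 1.0]] [0.01358361 0.         0.         0.         0.        ] [[0.303, -0.763, 0.571, 1138.6], [0.953, 0.253, -0.167, -238.882], [-0.017, 0.594, 0.804, 990.428], [0.0, 0.0, 0.0, 1.0]]
top [[468.9, 0.0, 279.2], [0.0, 468.9, 206.9], [0.0, 0.0, 1.0]] [-0.14343322  0.          0.          0.          0.        ] [[0.021, 0.985, -0.169, 348.596], [-1.0, 0.021, -0.004, -63.748], [-0.001, 0.169, 0.986, 1326.734], [0.0, 0.0, 0.0, 1.0]]
0.1 [-3.13916099e+00  1.44941795e-05  3.48926965e-01] 85.1907692274523 154.70000000000002
```

View pics/scene0.png

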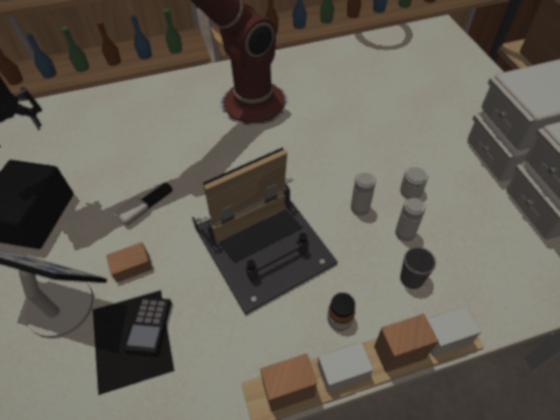

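View pics/top0.png

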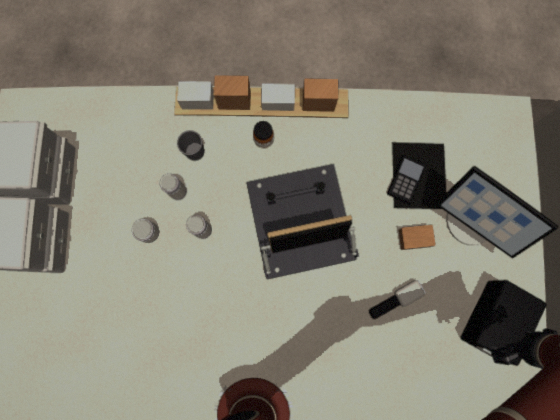

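Scene picture: the flap is upright at about (245,190), and the short tin looks to be the one at (415,182), top view (144,230). The tall tins are at (363,193) and (410,220). Next I'll enlarge these areas and measure.

```bash
cat > h.py <<'E'
from station import env, release, clamp, ik, vision, ticket, monitor
import cv2,numpy as np
def world(name,d,u,v,c=None,depth=None):
    c=c or vision.calibration(name); K=c["intrinsics"]
    x,y=cv2.undistortPoints(np.array([[[u,v]]],float),K,np.array(c["D"]))[0,0]
    z=depth if depth is not None else np.median(d[int(v)-1:int(v)+2,int(u)-1:int(u)+2])
    return (c["T"]@np.array([x*z,-y*z,-z,1]))[:3]
def cloud(name,d,c=None):
    c=c or vision.calibration(name); K=c["intrinsics"]
    vv,uu=np.mgrid[:420,:560]
    p=cv2.undistortPoints(np.stack([uu,vv],-1).reshape(-1,1,2).astype(float),K,np.array(c["D"])).reshape(420,560,2)
    z=d.astype(float)
    P=np.stack([p[...,0]*z,-p[...,1]*z,-z,np.ones_like(z)],-1)@c["T"].T
    P=P[...,:3]; P[d==0]=np.nan
    return P
def crop(name,p,x0,y0,x1,y1,out,s=4):
    cv2.imwrite(out,cv2.resize(cv2.convertScaleAbs(p[y0:y1,x0:x1],alpha=1.6,beta=20),None,fx=s,fy=s,interpolation=cv2.INTER_CUBIC))
E
python3 - <<'E'
from h import *
for n,(a,b,c_,d_) in {"top":(100,90,370,290),"scene":(180,130,450,330)}.items():
    p=cv2.imread(f"pics/{n}0.png"); d=np.load(f"pics/{n}0.npy")
    crop(n,p,a,b,c_,d_,f"pics/{n}0c.png",2.96)
    P=cloud(n,d)
    print(n,(d==0).mean())
    pts={"top":[(144,226),(196,221),(171,181),(190,140),(263,130),(418,232),(100,300),(300,320),(268,238),(350,224),(300,230),(300,228)],"scene":[(415,174),(365,182),(413,207),(418,258),(342,300),(300,80)]}[n]
    for u,v in pts: print((u,v),P[v,u].round(1))
E
```

```text
top 0.004111394557823129
(144, 226) [503.5 309.6  71.9]
(196, 221) [512.8 156.1 128.7]
(171, 181) [617.5 228.1 129.5]
(190, 140) [763.4 205.   28. ]
(263, 130) [776.9  -9.   86.5]
(418, 232) [ 505.8 -446.1   45.2]
(100, 300) [296.2 447.3   0.8]
(300, 320) [nan nan nan]
(268, 238) [484.7 -28.6  14.1]
(350, 224) [ 498.  -225.9  240.2]
(300, 230) [ 480.  -108.3  252.6]
(300, 228) [ 484.7 -108.2  252.5]
scene 0.004034863945578232
(415, 174) [495.7 308.4  72.6]
(365, 182) [517.9 149.  126.3]
(413, 207) [621.6 226.4 123.6]
(418, 258) [714.9 209.2  47.8]
(342, 300) [774.  -10.7  84.8]
(300, 80) [-55.4 176.4   0.7]
```

View pics/top0c.png

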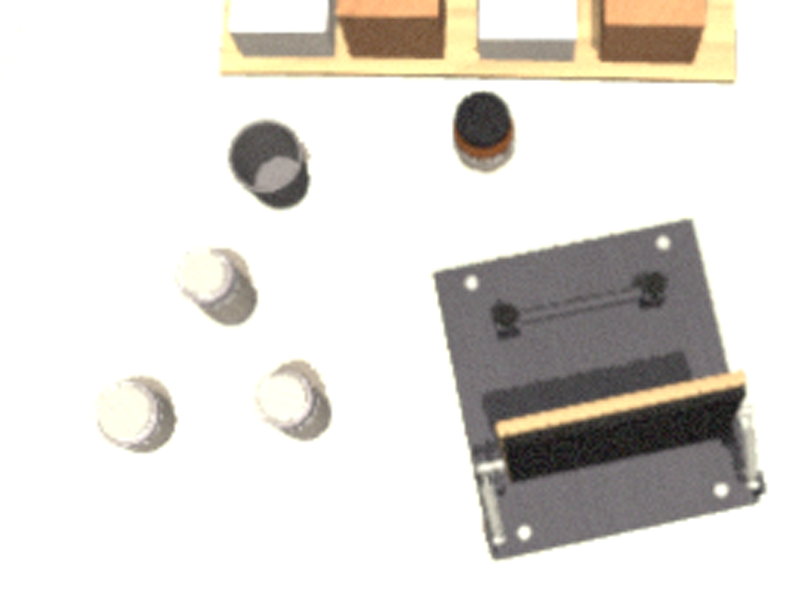

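View pics/scene0c.png

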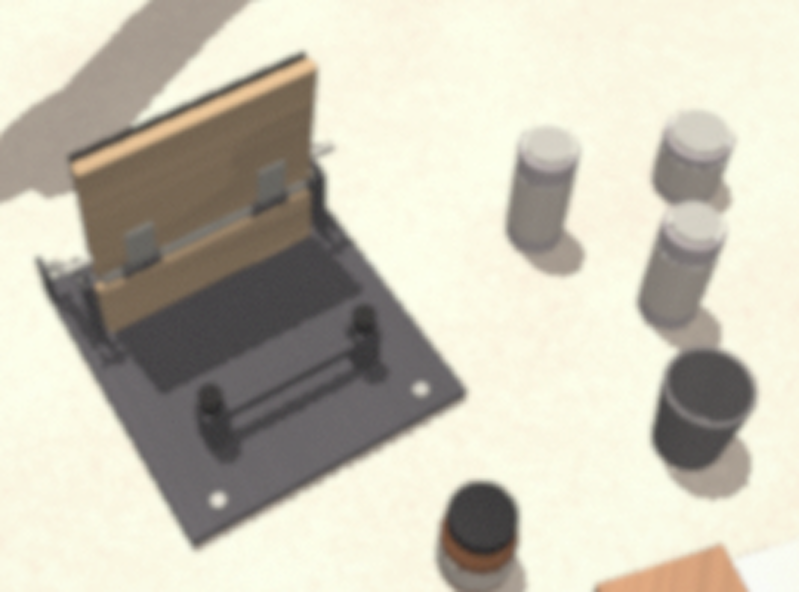

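```bash
python3 - <<'E'
from h import *
d=np.load("pics/top0.npy");p=cv2.imread("pics/top0.png");P=cloud("top",d)
ds=np.load("pics/scene0.npy");Ps=cloud("scene",ds)
def corners(P,p,roi):
    x0,y0,x1,y1=roi
    Q=P[y0:y1,x0:x1]; 
    return Q
g=p.astype(int).sum(2)
# plate: dark + low z
roi=np.zeros((420,560),bool); roi[155:285,235:370]=1
m=roi&(P[...,2]>5)&(P[...,2]<32)&(g<300)
q=P[m]; print(m.sum(), "plate z pct",np.percentile(q[:,2],[5,25,50,75,95]).round(1))
r=cv2.minAreaRect(q[:,:2].astype(np.float32)); print("rect",r); print(cv2.boxPoints(r).round(1))
for nm,PP in (("top",P),("scene",Ps)):
    Q=PP.reshape(-1,3); k=(Q[:,2]>205)&(Q[:,0]>380)&(Q[:,0]<600)&(Q[:,1]<20)&(Q[:,1]>-280)
    q=Q[k]; print(nm,"high",k.sum(), q[:,2].max(), np.percentile(q[:,2],[50,95]))
    k2=q[:,2]>q[:,2].max()-12
    r=cv2.minAreaRect(q[k2][:,:2].astype(np.float32)); print(r, cv2.boxPoints(r).round(1).tolist())
# plane fits: mat side (top), wood side (scene)
def plane(Q):
    c=Q.mean(0); 
    for _ in range(5):
        u,s,v=np.linalg.svd(Q-c,full_matrices=False); n=v[2]; e=(Q-c)@n; Q=Q[abs(e)<2.5*e.std()+.5]; c=Q.mean(0)
    return c,n*np.sign(n[0]),e.std(),len(Q)
mm=np.zeros((420,560),bool); cv2.fillPoly(mm,[np.array([[272,239],[349,224],[349,230],[274,248]])],1) if 0 else None
poly=np.array([[100+510/2.96,90+440/2.96],[100+735/2.96,90+395/2.96],[100+735/2.96,90+415/2.96],[100+520/2.96,90+465/2.96]]).astype(np.int32)
t=np.zeros((420,560),np.uint8); cv2.fillPoly(t,[poly],1); q=P[t>0]; q=q[q[:,2]>110]; print("mat",plane(q))
poly=np.array([[180+90/2.96,130+185/2.96],[180+305/2.96,130+90/2.96],[180+303/2.96,130+160/2.96],[180+105/2.96,130+240/2.96]]).astype(np.int32)
t=np.zeros((420,560),np.uint8); cv2.fillPoly(t,[poly],1); q=Ps[t>0]; q=q[np.isfinite(q[:,0])]; print("wood",plane(q))
# tins
for nm,PP in (("top",P),("scene",Ps)):
  Q=PP.reshape(-1,3)
  for o,(x,y,z) in dict(short=(500,309,72),ta=(515,153,126),tb=(620,227,126)).items():
    k=(np.hypot(Q[:,0]-x,Q[:,1]-y)<45)&(abs(Q[:,2]-z)<6); q=Q[k][:,:2]
    c,rad=cv2.minEnclosingCircle(q.astype(np.float32)); print(nm,o,k.sum(),q.mean(0).round(1),np.round(c,1),round(rad,1),Q[k][:,2].mean().round(1))
E
```

```text
6634 plate z pct [10.8 13.5 15.4 17.1 19.9]
rect ((538.288818359375, -118.56802368164062), (285.11767578125, 258.2378234863281), 13.28050708770752)
[[ 369.9  -25.7]
 [ 429.2 -277. ]
 [ 706.7 -211.5]
 [ 647.4   39.8]]
top high 1098 259.13220928585565 [251.1197083 255.1909715]
((486.2791442871094, -131.1844482421875), (22.28548240661621, 197.4993896484375), 13.212738990783691) [[452.8999938964844, -37.599998474121094], [498.0, -229.89999389648438], [519.7000122070312, -224.8000030517578], [474.6000061035156, -32.5]]
scene high 1672 255.58240753282564 [244.23584835 253.26549042]
((488.3106384277344, -134.24301147460938), (25.634578704833984, 198.93582153320312), 12.391797065734863) [[454.3999938964844, -39.79999923706055], [497.1000061035156, -234.10000610351562], [522.2000122070312, -228.60000610351562], [479.5, -34.29999923706055]]
mat (array([ 472.6686564 , -132.99808944,  217.52712805]), array([ 0.96553345,  0.22707798, -0.12720355]), np.float64(0.6599638417941708), 656)
wood (array([ 490.22226376, -134.8716887 ,  187.96121524]), array([ 0.96642558,  0.2264392 , -0.12143679]), np.float64(0.9005261165877602), 1627)
top short 308 [493.9 313.1] [495.3 315. ] 31.0 73.1
top ta 250 [505.5 157.6] [506.2 158.5] 26.0 126.2
top tb 227 [612.9 234.4] [614.1 235.3] 26.2 126.5
scene short 293 [500.4 309.4] [498.8 310.7] 31.3 72.5
scene ta 220 [510.4 153.5] [509.9 154.3] 25.6 125.5
scene tb 249 [619.8 231.1] [618.9 232.4] 25.3 125.4
```

The sizes and heights agree: plate 285x258, tin radii 31 and 26 mm, flap lean 0.124 rad and yaw 0.231. That puts the hinge at about (470.6, -134.5, 93.4). Next I'll move in behind the flap with the fingers shut.

```bash
cat >> h.py <<'E'
YAW=0.231; HG=np.array([470.6,-134.5,93.4]); XS=np.array([np.cos(YAW),np.sin(YAW),0]); YS=np.array([-XS[1],XS[0],0])
def tip(xs,ys,z): # TCP for fingertip at stand-hinge coords (xs,ys from hinge), world z
    return (HG*[1,1,0]+xs*XS+ys*YS+[0,0,z+173])
def con(phi,s,h=12): return s*np.sin(phi)-h*np.cos(phi)-11, HG[2]+s*np.cos(phi)+h*np.sin(phi)
ORI=[np.pi,0,YAW]
E
python3 - <<'E'
from h import *
x0,z0=con(.12,132); x1,z1=con(1.05,130); print(x0,z0,x1,z1)
for p in (tip(x0-45,0,z0),tip(x0,0,z0),tip(x1,0,z1),tip(147,0,103)): print(p.round(0),ik(p,ORI))
clamp(40)
env.move_ptp(tip(x0-40,0,z0),ORI)
print(monitor.read_t(),monitor.read_position(),monitor.read_ft_force(),monitor.read_gripper_width())
p,d=vision.read_camera("scene"); cv2.imwrite("pics/s1.png",p)
E
```

```text
-7.11169226810904 225.8872864201774 95.79416675252148 168.49331493305272
[ 420. -146.  399.] [ 0.37274802  0.31059221 -0.11297956  1.99081126  0.04618141  0.84257545
 -1.10541266]
[ 464. -136.  399.] [ 0.32403962  0.36780594 -0.11474776  1.89681633  0.05344602  0.87988057
 -1.15696801]
[ 564. -113.  341.] [ 0.21071504  0.56745397 -0.08075572  1.72457629  0.05764973  0.851865
 -1.23521394]
[ 614. -101.  276.] [ 0.15783846  0.71151838 -0.05042874  1.64686232  0.0466133   0.7843844
 -1.25317085]
2.7083 [ 424.80241975 -146.35616721  398.93286078] [ 0.69076433  0.32994162 -0.41799039] 0.04077799979540525
```

View pics/s1.png

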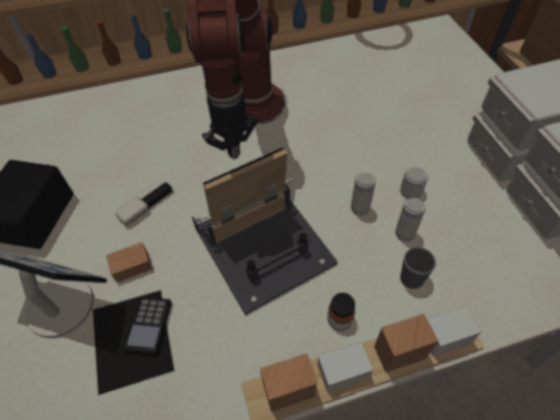

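The gripper is at about (230,140), behind the flap and clear of it. Next come the contact and the push.

```bash
python3 - <<'E'
from h import *
x0,z0=con(.12,132); x1,z1=con(1.05,130)
r=env.move_linear(tip(x0+12,0,z0),max_speed=25,force_limit=2.5)
P=monitor.read_position(); xc=(P-HG)[:2]@XS[:2]
print("contact",r,P.round(1),xc.round(1),x0.__round__(1),monitor.read_ft_force().round(2),monitor.read_t())
if r:
    r2=env.move_linear(tip(x1,0,z1),max_speed=55,force_limit=16)
    print("push",r2,monitor.read_position().round(1),monitor.read_ft_force().round(2),monitor.read_t())
E
```

```text
contact True [ 463.4 -136.2  398.1] -7.4 -7.1 [-1.63 -0.48  0.18] 4.225
push False [ 563.7 -112.6  341.7] [-0.27  0.53 -0.03] 6.5167
```

```bash
python3 - <<'E'
from h import *
p,d=vision.read_camera("scene"); cv2.imwrite("pics/s2.png",p); np.save("pics/s2.npy",d)
crop("scene",p,180,100,450,300,"pics/s2c.png",2.96)
Q=cloud("scene",d)
a=(Q[...,:2]-HG[:2])@XS[:2]; b=(Q[...,:2]-HG[:2])@YS[:2]
for lo,hi in ((20,60),(60,100),(100,150)):
  for s in ((-90,-40),(40,90)):
    m=(a>lo)&(a<hi)&(b>s[0])&(b<s[1]); z=Q[m][:,2]; print(lo,s,m.sum(),np.percentile(z,[10,50,90]).round(1))
m=(a>100)&(b>-80)&(b<80)&(abs(Q[...,2]-105)<8); print("a max",np.percentile(a[m],[98,99.5]))
m=(a>20)&(a<150)&(abs(Q[...,2]-105)<8); print("b range",np.percentile(b[m],[.5,99.5]))
E
```

```text
20 (-90, -40) 292 [105.8 107.7 110.1]
20 (40, 90) 476 [106.7 558.3 585.4]
60 (-90, -40) 511 [106.2 109.1 496. ]
60 (40, 90) 387 [105.8 108.2 536.2]
100 (-90, -40) 961 [ 46.9 109.3 493.5]
100 (40, 90) 562 [ 18.3 107.6 254.6]
a max [470.12274296 484.01643542]
b range [-103.86115515  687.39885719]
```

View pics/s2c.png

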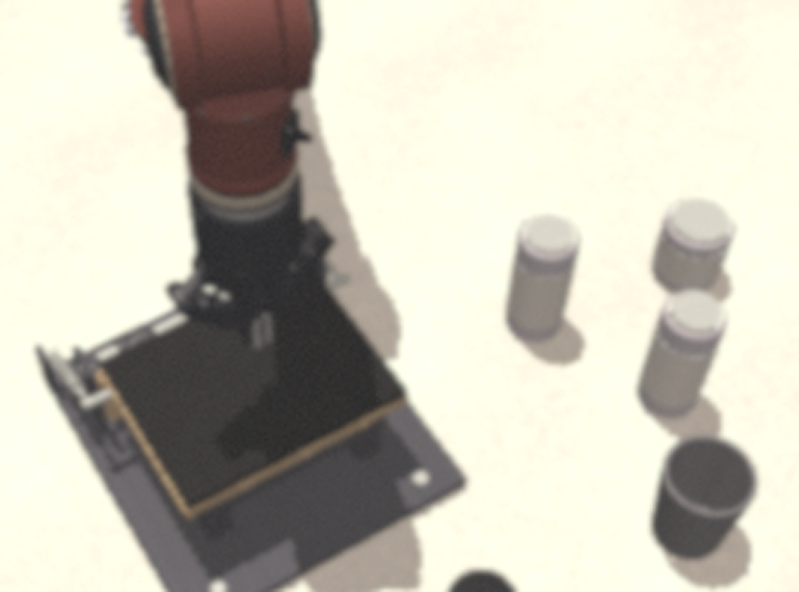

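The flap lies flat and its mat top is at about z=108. Next I'll press near the free edge.

```bash
python3 - <<'E'
from h import *
env.move_linear(tip(146,0,125),max_speed=150)
env.sleep(0.2); f0=monitor.read_ft_force(); print(f0.round(2),monitor.read_t())
r=env.move_linear(tip(146,0,114),max_speed=20,force_limit=4)
if not r: r=env.move_linear(tip(146,0,100),max_speed=5,force_limit=4)
p=monitor.read_position()
print(r,(p[2]-173).round(2),(monitor.read_ft_force()-f0).round(2),monitor.read_t())
env.sleep(.2)
z=monitor.read_position()[2]-173; zc=z
F=lambda:(monitor.read_ft_force()-f0)[2]
for i in range(14):
    f=np.mean([F() for _ in range(3)]); print(i,round(zc,2),round(f,2),round(monitor.read_position()[2]-173,2),monitor.read_t())
    if f>11: break
    zc-=0.3 if f>5 else .4
    env.move_linear(tip(146,0,zc),max_speed=5); env.sleep(.05)
E
```

```text
[-0.86 -0.04  0.42] 7.3583
True 107.16 [ 0.94 -0.11  3.49] 9.5833
0 107.0 4.95 107.0 9.7833
1 106.6 4.52 107.01 10.0833
2 106.2 6.08 106.85 10.3833
3 105.9 6.88 106.73 10.6833
4 105.6 7.63 106.59 10.9833
5 105.3 8.33 106.52 11.2833
6 105.0 9.3 106.35 11.5833
7 104.7 10.11 106.26 11.8833
8 104.4 11.33 106.14 12.1833
```

```bash
python3 - <<'E'
from h import *
f0=np.array([-.86,-.04,.42])
env.move_linear(tip(146,0,104.2),max_speed=5)
for i in range(7):
    env.sleep(.2); print((monitor.read_ft_force()-f0).round(2),monitor.read_t())
env.move_linear(tip(146,0,150),max_speed=60)
print(monitor.read_ft_force().round(2),monitor.read_t())
E
```

```text
[-1.45  0.24 11.42] 12.6333
[-2.14 -0.44 11.24] 12.8333
[-1.84 -0.09 11.3 ] 13.0333
[-1.49  0.41 12.31] 13.2333
[-2.09  0.43 11.98] 13.4333
[-1.64  0.16 11.98] 13.6333
[-1.12  0.48 10.93] 13.8333
[ 0.29 -0.56 -1.29] 14.75
```

Pressing held about 11–12 N for over a second. Next is the tin.

```bash
python3 - <<'E'
from h import *
T=np.array([497.,313.]); O=[np.pi,0,.562]
env.move_linear(tip(120,0,225),max_speed=200)
release()
env.move_ptp([*T,225+173],O)
print(monitor.read_t(),monitor.read_position().round(1),monitor.read_joint_pos().round(2))
c=vision.calibration("wrist"); p,d=vision.read_camera("wrist"); cv2.imwrite("pics/w1.png",p)
P=cloud("wrist",d,c); Q=P.reshape(-1,3)
k=(np.hypot(Q[:,0]-T[0],Q[:,1]-T[1])<50)&(abs(Q[:,2]-72)<5); q=Q[k][:,:2].astype(np.float32)
print(k.sum(),Q[k][:,2].mean(),q.mean(0),cv2.minEnclosingCircle(q),q.min(0),q.max(0))
E
```

```text
17.6667 [498.2 311.2 397.9] [-0.45  0.53 -0.23  1.62  0.14  1.01 -1.74]
3367 71.34947734590023 [496.08624 314.0389 ] ((495.01617431640625, 313.3556213378906), 30.619483947753906) [464.436   283.17838] [525.4995  343.90164]
```

View pics/w1.png

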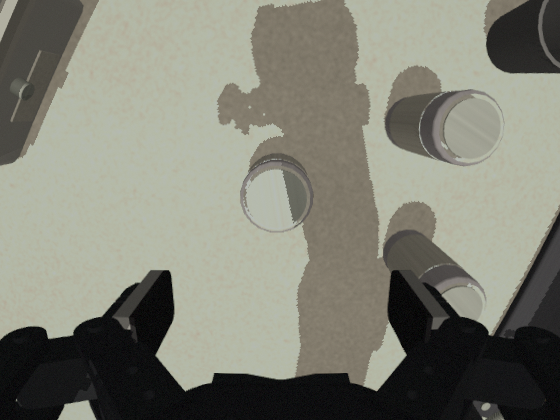

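The wrist view shows the short tin at about (276,195), standing between the open jaws' reach. The tall tins at (465,125) and (450,290) are clear. Measured centre is (495.5, 313.5) and the top is at z=71.3, as it should be.

```bash
python3 - <<'E'
from h import *
T=[495.6,313.5]; g=env.grasp_offset
env.move_linear([*T,80+g+30],max_speed=150)
env.move_linear([*T,44+g],max_speed=70,force_limit=8)
print(monitor.read_position().round(1),monitor.read_ft_force().round(2),monitor.read_t())
clamp(45); w=monitor.read_gripper_width(); print("w",w, monitor.read_position().round(1))
f0=monitor.read_ft_force(); 
if 55<w<66:
    env.move_linear([*T,44+g+165],max_speed=120); env.sleep(.2)
    print("w",monitor.read_gripper_width(),f0.round(2),monitor.read_ft_force().round(2),monitor.read_t())
    c=vision.calibration("wrist"); p,d=vision.read_camera("wrist"); cv2.imwrite("pics/w2.png",p)
    p,d=vision.read_camera("scene"); crop("scene",p,280,60,480,210,"pics/s3.png",4)
E
```

```text
[495.8 313.7 199.2] [-0.07  0.18  0.66] 19.85
w 60.64179384607969 [496.  313.5 199.5]
w 60.71414954964655 [-0.27  0.16  4.04] [-0.76 -0.54 -2.4 ] 21.925
```

View pics/s3.png

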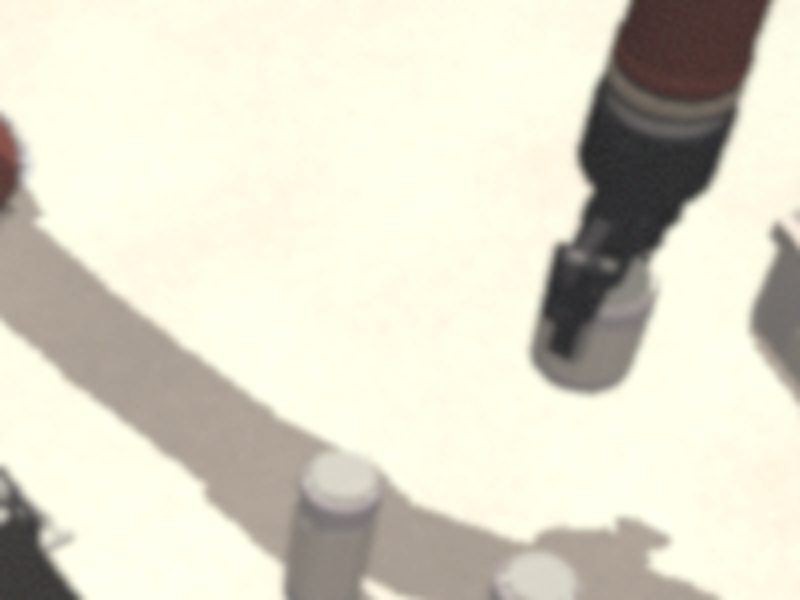

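View pics/w2.png

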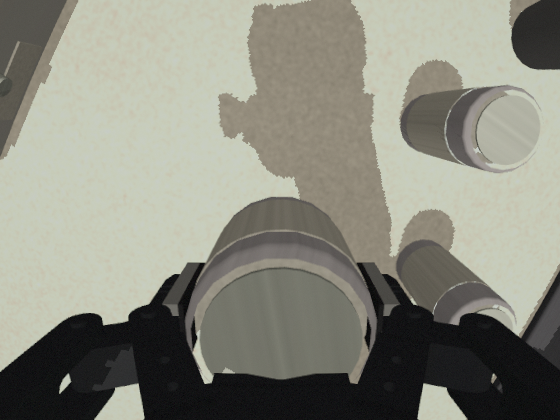

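```bash
python3 - <<'E'
from h import *
M=(HG+83*XS)[:2]; print(M)
env.move_ptp([*M,199.5+175],ORI)
print(monitor.read_t(),monitor.read_position().round(1),monitor.read_gripper_width())
env.move_linear([*M,199.5+118],max_speed=70); env.sleep(.3)
f0=monitor.read_ft_force()
r=env.move_linear([*M,199.5+98],max_speed=6,force_limit=2.5)
env.sleep(.2)
print(r,monitor.read_position().round(2),f0.round(2),monitor.read_ft_force().round(2),monitor.read_gripper_width(),monitor.read_t())
p,d=vision.read_camera("scene"); crop("scene",p,180,130,380,280,"pics/s4.png",4)
E
```

```text
[ 551.39534825 -115.49706071]
23.6167 [ 551.8 -113.3  374.5] 60.61582986151431
True [ 551.46 -115.47  305.81] [-1.19  0.39 -3.45] [1.15 0.2  4.93] 60.87715937277402 26.9583
```

View pics/s4.png

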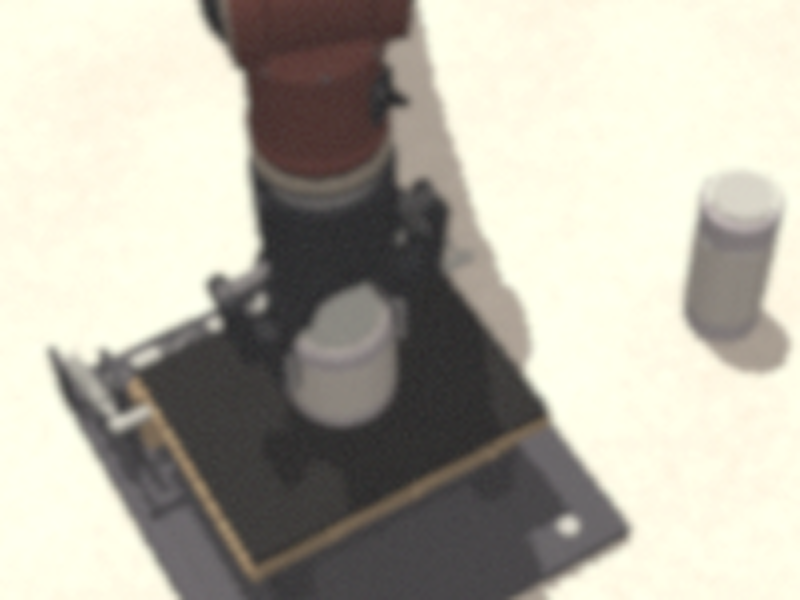

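The tin touched down at z≈106 with about 8 N on the flap, and it is upright. Now I'll release, retreat and check.

```bash
python3 - <<'E'
from h import *
release(); print(monitor.read_gripper_width(),monitor.read_ft_force().round(2))
p0=monitor.read_position()
env.move_linear([p0[0],p0[1],p0[2]+110],max_speed=80)
env.move_linear([p0[0]-75,p0[1]-120,p0[2]+130],max_speed=200); env.sleep(.3)
print(monitor.read_t(),monitor.read_ft_force().round(2))
for n in("scene","top"):
    p,d=vision.read_camera(n); Q=cloud(n,d)
    cv2.imwrite(f"pics/{n}5.png",p); q=Q.reshape(-1,3)
    a=(q[:,:2]-HG[:2])@XS[:2]; b=(q[:,:2]-HG[:2])@YS[:2]
    k=(abs(a-83)<50)&(abs(b)<50)&(q[:,2]>170)&(q[:,2]<190); 
    if k.sum()>20: print(n,"tin top",k.sum(),q[k].mean(0).round(1),q[k][:,2].std().round(2),cv2.minEnclosingCircle(np.c_[a[k],b[k]].astype(np.float32)))
    k=(a>-5)&(a<175)&(abs(b)<110)&(abs(q[:,2]-107)<6)
    print(n,"flap",k.sum(),cv2.minAreaRect(np.c_[a[k],b[k]].astype(np.float32)),np.polyfit(a[k],q[k][:,2],1).round(3))
    for o,(x,y,z) in dict(ta=(508,156,126),tb=(616,233,126),jar=(776,-10,85)).items():
        k=(np.hypot(q[:,0]-x,q[:,1]-y)<45)&(abs(q[:,2]-z)<6); print(o,np.round(cv2.minEnclosingCircle(q[k][:,:2].astype(np.float32))[0],1) if k.sum()>5 else None)
crop("scene",p:=cv2.imread("pics/scene5.png"),180,100,450,300,"pics/s5c.png",2.96)
E
```

```text
85.59651517592249 [-0.65  0.2   0.49]
30.0667 [-0.49 -1.37 -0.56]
scene tin top 446 [ 557.1 -117.1  179. ] 2.65 ((84.89387512207031, -1.6138312816619873), 30.626964569091797)
scene flap 3975 ((79.07167053222656, -0.9695053100585938), (167.28421020507812, 217.2235565185547), 0.20336592197418213) [3.00000e-03 1.06837e+02]
ta [509.6 155.5]
tb [621.  232.4]
jar [781.3 -10.2]
top tin top 402 [ 549.9 -113.7  179.9] 2.81 ((83.65725708007812, 1.4497665166854858), 31.04216957092285)
top flap 3759 ((78.6057357788086, 4.747406005859375), (166.576171875, 209.40805053710938), 0.1661147177219391) [6.00000e-03 1.07068e+02]
ta [506.  158.3]
tb [613.8 235.9]
jar [778.1  -9.5]
```

View pics/s5c.png

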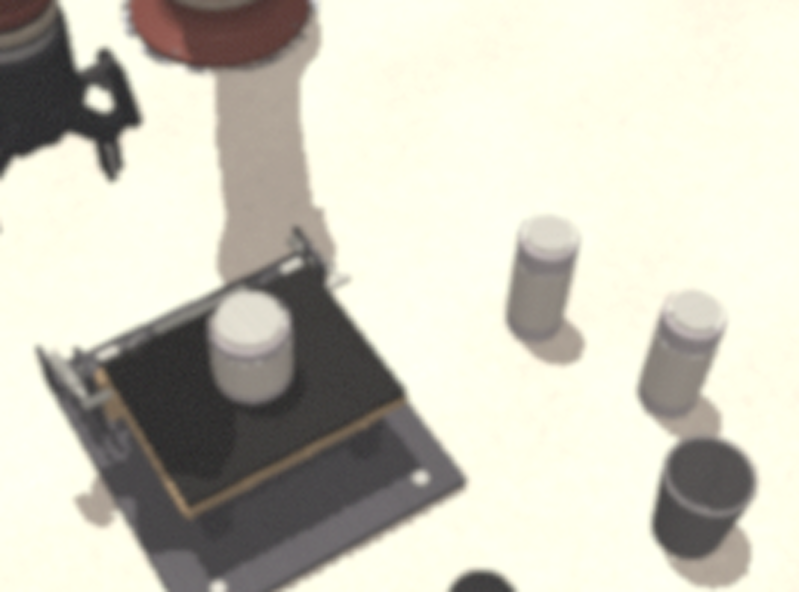

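View pics/top5.png

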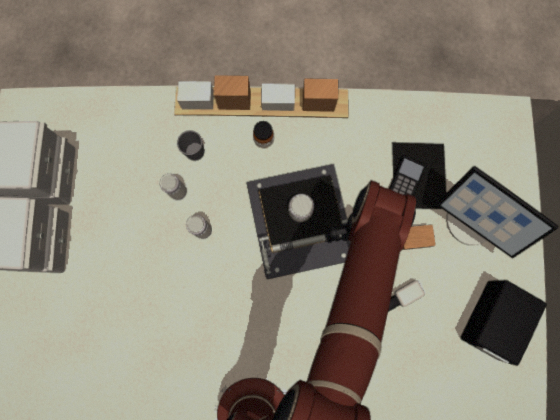

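The tin stands upright in the middle of the flap, at 84 mm from the hinge and about 1.5 mm from mid-width. The flap is level and the arm is clear of everything.

```bash
python3 -c "
from h import *
ticket.hand_in(); print(monitor.read_t())"
```

```text
the job is handed in; nothing more can be done
the job is handed in; nothing more can be done
```

The shelf is set up and the job is handed in, at about 30 s of the 72 s allowed; no verdict was reported.

- **Flap:** I pushed it over with closed fingers. The push was set to stop at a 16 N rise and never did. The flap snapped down level; its slope across the mat measured 0.003–0.006.
- **Pressing:** the wrist read about 11–12.3 N on the free edge for 1.2 s.
- **Short tin:** I gripped it, set it on the mat with about 8 N, then released it. Afterwards it stood upright 84–85 mm from the hinge (target 83) and within 2 mm of mid-width, its top at z ≈ 179–180 mm.
- **Other items:** the tall tins and jar matched their starting positions to within a few mm, about the measuring error. I did not measure the carton, pen cup, scanner or card reader again. The arm partly hid the carton and scanner in the last top picture, but nothing looked moved.
- **Disagreement:** the two fixed cameras differed by up to about 8 mm on object positions. For the short tin I used the wrist camera's position.

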